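# Find the rocking specimen-box cover and press it home

### The arm

A 6-joint arm with a two-finger parallel gripper is mounted at the origin on the work surface. World frame = base frame: x ahead of the robot, y to its left, z up, the work surface at z = 0. Lengths are in mm, angles in rad, forces in N, time in s.
With the tool pointing down it reaches from about 300 to 775 mm from the base axis. Payload 14.6 kg.
Tool frame: the origin (TCP) lies at the very end of the fingers, on their centre line; the grasp point (between the pads) lies 19 mm behind it; z points along the fingers, y is the line along which they close (so a half turn about z gives the same grasp; the last joint's range is limited). The gripper opens to 94 mm and grips with 3 to 60 N. Pads are 16 mm wide; open, the fingers measure 119 mm over their backs; the gripper's body (75 mm by 177 mm) begins 78 mm behind the grasp point.
Start: joints at [1.09, 0.3, 1.521, -0, 1.321, -0.067], TCP at [221.147, 503.571, 205.446] pointing down, gripper open.
Joint ranges: [-3.03, 3.03], [-0.79, 2.21], [0.23, 2.52], [-1.04, 4.18], [0, 3.07], [-2.55, 2.55]. Speed limits (rad/s): [2.22, 2.22, 2.57, 3.14, 3.14, 3.14].

### API

Orientations are given as [roll, pitch, yaw] about the fixed x, y, z axes, in that order (R = Rz(yaw) Ry(pitch) Rx(roll)).
In Python, from cell import manip, eyes, ticket gives the robot as it stands. The module is installed in compiled form; this text tells all that it offers.
- The arm moves only by the tool arm_command, never from a script. Its argument "plan" is a list of rows, each a list of 5 numbers: the opening, from -1 (shut) to 1 (fully open), then the shift along the tool's x, y, z in m, then the turn about the tool's z in rad. In form: [[jaw, dx, dy, dz, roll], ...]. A call has 1 to 20 rows; each row shifts and turns the commanded pose from where the row before left it, along the tool's axes as they then stand; what a row does not reach is not made up. A row lasts 1/8 s, in which the tool goes at most 62.5 mm and 10.7 degrees, less where a joint would pass 70% of its speed; a pose out of reach is approached as far as the arm can. A call is refused whole if a number of a shift passes 0.0625 or a number of a turn 0.188, either way. A call with a gripper value outside its range is refused whole. The fingers move at their own pace and stop on an object; "newtons" is the grip in N (left out, the last holds). Time passes only in rows, so rows that do not move let the fingers close. It gives the time, the measured TCP pose, the force, the opening and the grip force at its end, in the units of the state.
- manip.read_state(): the state, without advancing time (a new reading comes with each control period).
- eyes.camera(name): name is "scene" or "side" or "wrist"; returns a dict with "img" (400x640x3 uint8, blue, green, red), "z_map" (400x640 float32, mm along the optical axis (not along the pixel's ray), 0 where there is no reading), "fx", "fy", "cx", "cy" (pixels), "eye" and "orientation" of the camera in the world. Camera axes: x right, y down, z forward; pixel columns grow to the right and rows downward; lengths in mm; the calibration is good to about 2 mm. A picture is of the moment at which its call begins.
- ticket.sign_off(): hands the job in; it is judged then, once.
The state is a dict: "clock": time; "joints": joint angles; "qd": joint speeds; "effort": joint torques, N m; "eef_pos": TCP position; "eef_rot": TCP orientation; "wrist_force": force on the tool from outside, world axes, zero at the start; "moment": the same for the moment, N m; "finger_gap": finger opening in mm; "finger_force": force on a finger pad.
Only numpy, scipy, OpenCV 4.12 (cv2) and the standard library are available. Lean on these libraries where they do the work, as an engineer would, in place of code of your own. Each camera call takes 0.05 s, during which the arm holds its last target. There are 200 camera calls.

### The job

One of the three white box covers is not home: one of its corners is stuck a little high, so the cover rocks. With a fingertip, go along the row from the robot's left to its right, pressing on each cover in turn to find the one that rocks, and press its stuck corner firmly down until that cover lies flat in its box like the others; you may seat it as you find it or after trying all three. Do not lift or pick up any cover, and leave the brush, the shells and the jar as they are.

Things in the scene. Friction and masses are not known exactly. Their poses are not given: they have to be found in the camera images.
- box_a: left box (a: robot's left, +y; c: right): grey, 108 x 108 mm, 45 mm high, 4 mm walls, fixed. Origin under its centre, x and y along its sides. Inside, 4 posts (38 mm from the centre in x and y) carry the cover 41 mm above the origin. In one of the three boxes, any, one post is a stuck catch 4 mm too high: over 12 N straight down on the cover's corner there slides it down 4 mm, and it stays.
- cover_a: white plastic cover in the mouth of box_a, 2 mm play: 96 x 96 x 9 mm, about 90 g, knob in the middle 20 mm wide, 12 mm high. Origin at the centre of its underside, x and y along its sides. Home: level, top 5 mm above the rim. The loose one is tilted 2 to 3 degrees and rocks under a light press next to its stuck corner. Press corners 16 mm in from both edges.
- box_b: middle box (a: robot's left, +y; c: right): grey, 108 x 108 mm, 45 mm high, 4 mm walls, fixed. Origin under its centre, x and y along its sides. Inside, 4 posts (38 mm from the centre in x and y) carry the cover 41 mm above the origin. In one of the three boxes, any, one post is a stuck catch 4 mm too high: over 12 N straight down on the cover's corner there slides it down 4 mm, and it stays.
- cover_b: white plastic cover in the mouth of box_b, 2 mm play: 96 x 96 x 9 mm, about 90 g, knob in the middle 20 mm wide, 12 mm high. Origin at the centre of its underside, x and y along its sides. Home: level, top 5 mm above the rim. The loose one is tilted 2 to 3 degrees and rocks under a light press next to its stuck corner. Press corners 16 mm in from both edges.
- box_c: right box (a: robot's left, +y; c: right): grey, 108 x 108 mm, 45 mm high, 4 mm walls, fixed. Origin under its centre, x and y along its sides. Inside, 4 posts (38 mm from the centre in x and y) carry the cover 41 mm above the origin. In one of the three boxes, any, one post is a stuck catch 4 mm too high: over 12 N straight down on the cover's corner there slides it down 4 mm, and it stays.
- cover_c: white plastic cover in the mouth of box_c, 2 mm play: 96 x 96 x 9 mm, about 90 g, knob in the middle 20 mm wide, 12 mm high. Origin at the centre of its underside, x and y along its sides. Home: level, top 5 mm above the rim. The loose one is tilted 2 to 3 degrees and rocks under a light press next to its stuck corner. Press corners 16 mm in from both edges.
- board: flat teal work board under everything, 360 x 580 mm, 30 mm thick, fixed, let into the bench by a varying depth, so that its top stands 6 to 30 mm above the bench. Origin at the centre of its underside, 30 mm below its top.
- brush: cleaning brush, 170 mm long, black handle, lying on the board between the boxes and the robot. To be left alone.
- shell_a: snail shell, 32 mm across, 21 mm high, on the board beyond the boxes. Origin under its centre. To be left alone.
- shell_b: snail shell, 36 mm across, 24 mm high, on the board beyond the boxes. Origin under its centre. To be left alone.
- jar: small jar, 44 mm wide, 60 mm high, standing on the board beyond the boxes. Origin under its centre. To be left alone.
Not all that is in view belongs to the job. What is shaped like the cover_b but yellow is not meant.

How it is judged (in metres and radians):
On the way, in this order (a step that is already met when the one before it is completed fails the run):
1. the left cover (cover_a) has been pressed with the fingers (over 1.5 N for 0.1 s) (contact force between the fingers and cover_a above 1.5 N), for 0.1 s.
2. the middle cover (cover_b) has been pressed with the fingers (over 1.5 N for 0.1 s) (contact force between the fingers and cover_b above 1.5 N), for 0.1 s.
3. the right cover (cover_c) has been pressed with the fingers (over 1.5 N for 0.1 s) (contact force between the fingers and cover_c above 1.5 N), for 0.1 s.
At the end, for the whole second after the job is handed in: All three covers lie home and at rest: underside not more than 1.2 mm above its level of 41 mm over the box's origin, tilt under 0.015 rad, centred within 6 mm (z of cover_a in the frame of box_a between 0.039 and 0.0422 m and angle between each of cover_a, cover_b, cover_c's own z axis and vertical below 0.015 rad and horizontal distance between cover_a and box_a below 0.006 m and linear speed of each of cover_a, cover_b, cover_c below 0.02 m/s and z of cover_b in the frame of box_b between 0.039 and 0.0422 m and horizontal distance between cover_b and box_b below 0.006 m and z of cover_c in the frame of box_c between 0.039 and 0.0422 m and horizontal distance between cover_c and box_c below 0.006 m); the robot touches nothing.
It fails at once if a cover is lifted (12 mm or more above its place) or pushed out of its box (z of cover_a in the frame of box_a above 0.053 m or horizontal distance between cover_a and box_a above 0.012 m or z of cover_b in the frame of box_b above 0.053 m or horizontal distance between cover_b and box_b above 0.012 m or z of cover_c in the frame of box_c above 0.053 m or horizontal distance between cover_c and box_c above 0.012 m).
It fails at once if the brush, a shell or the jar is disturbed (moved over 20 mm, lifted or knocked over) (distance of any of brush, shell_a, shell_b, jar from where it was at the start of the episode above 0.02 m or angle between any of shell_a, shell_b, jar's own z axis and vertical above 0.5 rad).
It also fails if it takes over 67 s, if anything falls off the work surface, if the arm or the gripper's body presses on something with over 40 N, if the wrist force passes 120 N, or if a joint passes its speed limit or range.

## Working session

There is one attempt and no reset: what is moved stays moved. The work goes in short steps, Python scripts to look and compute and a tool call to move; the robot and the scene stay as the last step left them, time stands still between calls to the robot, and variables do not carry over. Pictures are saved under pics/ and viewed, at most 10 in all, crops included, and the job is handed in when it is done.

Besides the shell and the picture viewer there is one more tool, called after ">>>" as name([rows], argument=value, ...), one row to a line, values as JSON. arm_command: Moves the arm, as the interface text tells. Its arguments: {"type":"object","properties":{"plan":{"type":"array"},"newtons":{"type":"number"}},"required":["plan"]}

```bash
mkdir -p pics
cat > h.py <<'E'
import numpy as np, cv2
from cell import manip, eyes, ticket
from scipy.spatial.transform import Rotation as Ro
def cam(n):
    c=eyes.camera(n); o=np.array(c["orientation"],float)
    c["R"]=o if o.shape==(3,3) else Ro.from_euler("xyz",o).as_matrix()
    return c
def pts(c):
    v,u=np.mgrid[:400,:640]; z=c["z_map"].astype(float)
    p=np.stack([(u-c["cx"])/c["fx"]*z,(v-c["cy"])/c["fy"]*z,z],-1)
    return p@c["R"].T+np.array(c["eye"])
E
python3 - <<'E'
from h import *
for n in("scene","side"):
    c=cam(n); cv2.imwrite(f"pics/{n}0.png",c["img"]); np.savez(f"{n}0.npz",**c)
    print(n,c["eye"],c["orientation"],c["fx"],pts(c)[200,320])
s=manip.read_state(); print(s)
E
```

```text
scene [ 951.01539731 -325.3504845   652.39868267] [-2.44665405 -0.00582193  0.84242395] 431.9119333397382 [552.8756758   46.91886112  11.23696681]
side [ 107.20578922 -486.42929737  775.8325528 ] [-2.37182757 -0.00673774 -0.76293634] 484.37423280796776 [611.48117973  39.46535468  11.42582094]
{'clock': 0.1, 'joints': array([ 1.09039100e+00,  3.00409857e-01,  1.52151939e+00, -1.64609827e-05,
        1.32066821e+00, -6.65624708e-02]), 'qd': array([-0.00192617, -0.00273056, -0.00164356,  0.0005763 ,  0.00085979,
       -0.00283319]), 'effort': array([ 7.93696054e-04, -5.32650304e+01, -3.53283334e+01,  7.09290057e-02,
        2.34597491e-02, -3.07264281e-05]), 'eef_pos': array([221.05408128, 503.37303649, 204.94601016]), 'eef_rot': array([-3.14058901e+00, -5.09236804e-05,  2.72775386e+00]), 'wrist_force': array([ 0.78976097,  0.1333883 , -0.01868566]), 'moment': array([0.04531012, 0.01063337, 0.04765183]), 'finger_force': 0.0, 'finger_gap': 93.92762160024449}
```

View pics/scene0.png

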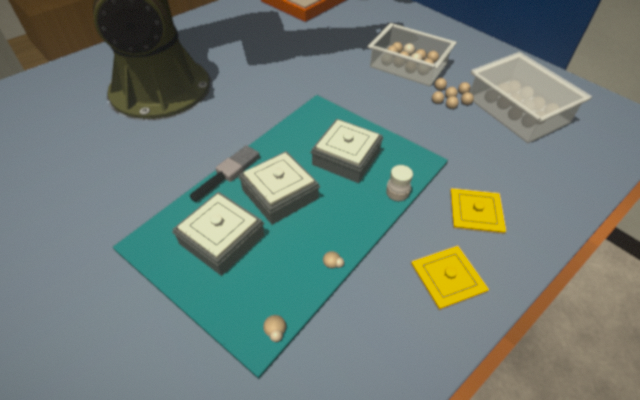

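View pics/side0.png

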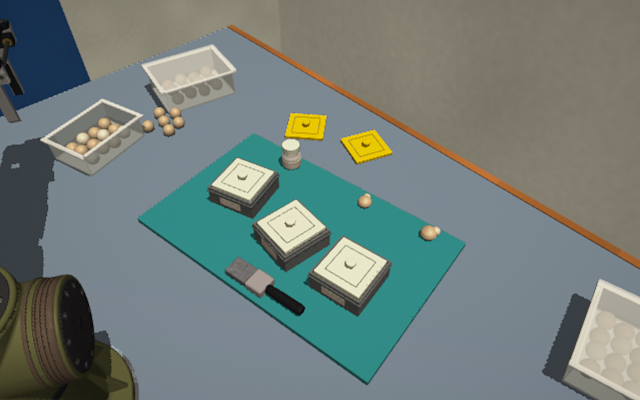

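The scene view shows three white covers, at (347,147), (279,184) and (219,230). They match (244,185), (291,230) and (350,268) in the side view. The cover farthest from the scene camera is a (+y). The yellow lids at (477,210) and (450,276) are off the board and not meant. The brush is on the robot side, and the jar at (400,182) and both shells are beyond the boxes.

```bash
cat > meas.py <<'E'
from h import *
from scipy.optimize import least_squares
def covers(c,show=True):
    P=pts(c); hsv=cv2.cvtColor(c["img"],cv2.COLOR_BGR2HSV)
    ok=(c["z_map"]>0)&(P[...,0]>330)&(P[...,0]<800)&(abs(P[...,1])<330)
    teal=ok&(hsv[...,0]>75)&(hsv[...,0]<95)&(hsv[...,1]>120)
    zt=np.median(P[teal][:,2]); 
    m=(ok&(hsv[...,2]>150)&(hsv[...,1]<70)&(P[...,2]>zt+35)&(P[...,2]<zt+75)).astype(np.uint8)
    n,l,st,ce=cv2.connectedComponentsWithStats(m)
    out=[]
    for i in range(1,n):
        if st[i,4]<600: continue
        Q=P[l==i]; q=Q[(Q[:,2]>zt+40)&(Q[:,2]<zt+64)]
        A=lambda q:np.c_[q[:,:2]-q[:,:2].mean(0),np.ones(len(q))]
        for _ in range(4):
            a,*_=np.linalg.lstsq(A(q),q[:,2],rcond=None); r=q[:,2]-A(q)@a; q=q[abs(r)<max(1.,2*r.std())]
        (rc,sz,an)=cv2.minAreaRect(Q[:,:2].astype(np.float32))
        out.append((rc[1],ce[i].round(),np.round(rc,1),np.round(sz,1),round(an,1),a.round(4),round(r.std(),2),len(q)))
    print("board top",zt)
    for o in sorted(out,key=lambda o:-o[0]): print(*o[1:])
    return zt
if __name__=="__main__":
    for n in("scene","side"):
        c=dict(np.load(n+"0.npz")); c["fx"]=float(c["fx"]); print(n); covers(c)
        P=pts(c); hsv=cv2.cvtColor(c["img"],cv2.COLOR_BGR2HSV)
        b=(hsv[...,0]>75)&(hsv[...,0]<95)&(hsv[...,1]>120)&(P[...,0]>300)&(P[...,2]<60)
        print(cv2.minAreaRect(P[b][:,:2].astype(np.float32)))
E
python3 meas.py
```

```text
scene
board top 11.67603713401752
[347. 141.] [500.  168.2] [101.1 105.1] 19.2 [3.00000e-04 2.40000e-03 6.18849e+01] 0.89 1324
[278. 177.] [486.9  -0.6] [101.3 103.8] 84.8 [ 2.32000e-02 -2.83000e-02  6.39338e+01] 0.84 1609
[216. 224.] [ 502.1 -148. ] [103.4 101.2] 10.2 [0.00000e+00 1.70000e-03 6.15647e+01] 0.88 2223
((518.7454833984375, 10.802642822265625), (361.0398864746094, 580.2656860351562), 9.289448738098145)
side
board top 12.760856912246823
[243. 178.] [504.4 165.2] [98.5 96.1] 19.1 [ 2.60000e-03 -8.00000e-04  6.26488e+01] 1.06 1210
[291. 225.] [493.1  -3.8] [ 98.4 101.8] 84.7 [ 2.46000e-02 -2.55000e-02  6.48516e+01] 1.07 1625
[350. 267.] [ 506.7 -149.9] [102.7  95.9] 10.3 [-6.00000e-04  7.00000e-04  6.27336e+01] 1.05 1990
((519.29736328125, 9.56396484375), (361.3255920410156, 579.1756591796875), 9.125173568725586)
```

Board top is at about 12 mm, so a home cover's top should be at about 62 mm. Covers a and c measure flat. Cover b is tilted about 2° in both views, high towards local (+x,−y), around (519,−37). I'll shut the gripper and move over cover a's corner at about (461,187).

>>> arm_command([
  [-1,0,0,0,0],
  [-1,-0.029,-0.016,0,0],
  [-1,-0.029,-0.016,0,0],
  [-1,-0.029,-0.016,0,0],
  [-1,-0.029,-0.016,0,0],
  [-1,-0.029,-0.016,0,0],
  [-1,-0.029,-0.016,0,0],
  [-1,-0.029,-0.016,0,0],
  [-1,-0.029,-0.016,0,0],
  [-1,-0.029,-0.016,0,0],
  [-1,-0.029,-0.016,0,0],
  [-1,-0.029,-0.016,0,0],
  [-1,-0.029,-0.016,0.03,0],
  [-1,0,0,0.03,0],
  [-1,0,0,0.03,0],
  [-1,0,0,0.03,0],
  [-1,0,0,0,0],
  [-1,0,0,0,0],
])

```text
clock: 2.35
eef_pos: [463.1, 188.0, 86.6]
eef_rot: [3.141, 0.001, 2.728]
wrist_force: [0.2, -0.1, -0.2]
finger_gap: 0.3
finger_force: 0.0
```

>>> arm_command([
  [-1,0,0,0.01,0],
  [-1,0,0,0.009,0],
  [-1,0,0,0.002,0],
  [-1,0,0,0.001,0],
  [-1,0,0,0.001,0],
  [-1,0,0,0.001,0],
  [-1,0,0,0,0],
  [-1,0,0,0,0],
])

```text
clock: 3.35
eef_pos: [462.8, 187.9, 62.3]
eef_rot: [3.141, 0.001, 2.728]
wrist_force: [-4.5, -0.5, 10.2]
finger_gap: 0.3
finger_force: 5.1
```

Cover a's corner is firm: 10 N at the expected 62.3 mm. Next is cover b.

>>> arm_command([
  [-1,0,0,-0.015,0],
  [-1,0,0,-0.015,0],
  [-1,-0.0177,-0.0229,0,0],
  [-1,-0.0177,-0.0229,0,0],
  [-1,-0.0177,-0.0229,0,0],
  [-1,-0.0177,-0.0229,0,0],
  [-1,-0.0177,-0.0229,0,0],
  [-1,-0.0177,-0.0229,0,0],
  [-1,-0.0177,-0.0229,0,0],
  [-1,-0.0177,-0.0229,0,0],
  [-1,0,0,0,0],
  [-1,0,0,0.015,0],
  [-1,0,0,0.004,0],
  [-1,0,0,0,0],
  [-1,0,0,0,0],
])

```text
clock: 5.22
eef_pos: [518.7, -36.5, 72.6]
eef_rot: [3.142, 0.0, 2.728]
wrist_force: [-0.9, 1.1, 0.1]
finger_gap: 0.5
finger_force: 0.0
```

>>> arm_command([
  [-1,0,0,0.004,0],
  [-1,0,0,0.002,0],
  [-1,0,0,0.001,0],
  [-1,0,0,0.001,0],
  [-1,0,0,0,0],
  [-1,0,0,0,0],
])

```text
clock: 5.98
eef_pos: [518.9, -36.8, 65.3]
eef_rot: [3.141, 0.001, 2.728]
wrist_force: [-2.2, 1.7, 9.1]
finger_gap: 0.5
finger_force: 4.8
```

Contact is at 65.3 mm, 3 mm higher than cover a, so this is the stuck corner. I'll press it down further.

>>> arm_command([
  [-1,0,0,0.001,0],
  [-1,0,0,0.001,0],
  [-1,0,0,0.001,0],
  [-1,0,0,0.001,0],
  [-1,0,0,0.001,0],
  [-1,0,0,0,0],
  [-1,0,0,0,0],
])

```text
clock: 6.85
eef_pos: [519.3, -37.1, 61.9]
eef_rot: [3.141, 0.002, 2.728]
wrist_force: [-11.4, -0.2, 30.4]
finger_gap: 0.3
finger_force: 15.1
```

The corner gave way and now sits at 61.9 mm under 30 N. Lift and go to cover c, at about (530,−112).

>>> arm_command([
  [-1,0,0,-0.01,0],
  [-1,0,0,-0.02,0],
  [-1,0,0,0,0],
  [-1,-0.0101,-0.0161,0,0],
  [-1,-0.0101,-0.0161,0,0],
  [-1,-0.0101,-0.0161,0,0],
  [-1,-0.0101,-0.0161,0,0],
  [-1,0,0,0.01,0],
  [-1,0,0,0.008,0],
  [-1,0,0,0,0],
  [-1,0,0,0,0],
])

```text
clock: 8.22
eef_pos: [529.7, -111.6, 71.5]
eef_rot: [3.142, -0.0, 2.728]
wrist_force: [0.3, 0.3, 0.1]
finger_gap: 0.6
finger_force: 0.0
```

>>> arm_command([
  [-1,0,0,0.006,0],
  [-1,0,0,0.002,0],
  [-1,0,0,0.001,0],
  [-1,0,0,0.001,0],
  [-1,0,0,0,0],
  [-1,0,0,0,0],
])

```text
clock: 8.98
eef_pos: [529.7, -112.0, 62.3]
eef_rot: [3.142, 0.0, 2.728]
wrist_force: [-5.0, 1.7, 10.7]
finger_gap: 0.5
finger_force: 5.3
```

Cover c is firm at 62.3 mm. Retreat up and to the side, then look.

>>> arm_command([
  [-1,0,0,-0.01,0],
  [-1,0,0,-0.03,0],
  [-1,0,0,-0.04,0],
  [-1,0,0,-0.04,0],
  [-1,0,0,-0.04,0],
  [-1,0.03,0.035,0,0],
  [-1,0.03,0.035,0,0],
  [-1,0.03,0.035,0,0],
  [-1,0.03,0.035,0,0],
  [-1,0.03,0.035,0,0],
  [-1,0.03,0.035,0,0],
  [-1,0.03,0.035,0,0],
  [-1,0.03,0.035,0,0],
  [-1,0.03,0.035,0,0],
  [-1,0.03,0.035,0,0],
  [-1,0.03,0.035,0,0],
  [-1,0,0,0,0],
  [-1,0,0,0,0],
])

```text
clock: 11.22
eef_pos: [382.4, 372.8, 221.6]
eef_rot: [-3.142, 0.0, 2.728]
wrist_force: [-0.4, -0.5, -0.4]
finger_gap: 0.9
finger_force: 0.0
```

Run:
```python
from meas import *
print(manip.read_state()["eef_pos"])
for n in("scene","side"):
    c=cam(n); print(n); covers(c); cv2.imwrite(f"pics/{n}1.png",c["img"])
```

```text
[382.39619761 372.7933432  221.63158147]
scene
board top 11.682983932799914
[347. 141.] [500.  168.3] [101.4 104.2] 19.4 [5.00000e-04 2.00000e-04 6.18756e+01] 0.85 1309
[278. 178.] [487.6  -1.4] [100.8 105.3] 85.0 [0.00000e+00 1.50000e-03 6.17058e+01] 0.88 1682
[216. 224.] [ 501.7 -148.2] [103.9 100.7] 10.5 [2.60000e-03 5.00000e-04 6.15899e+01] 0.89 2191
side
board top 12.741498814276724
[243. 178.] [504.5 166.2] [99.7 97.8] 18.9 [ 3.40000e-03 -1.00000e-03  6.25915e+01] 1.17 1231
[291. 226.] [492.4  -5.3] [99.2 99.9] 84.5 [1.70000e-03 3.00000e-03 6.26374e+01] 1.09 1622
[350. 267.] [ 507.1 -149.6] [100.8  96.7] 10.2 [2.90000e-03 2.10000e-03 6.27625e+01] 1.07 2030
```

All three covers now measure level and at home height in both views. The arm is clear, so I'm handing in.

```bash
python3 -c "
from cell import ticket
print(ticket.sign_off())"
```

```text
the job is handed in; nothing more can be done
None
```

I pressed the covers left to right and seated the stuck corner, which was on the middle cover (cover_b). Both cameras then showed all three covers level at home height, and I handed the job in at about 11 s; no verdict was returned.

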